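Press a cemented shoe heel in the locking clamp and release it

ROBOT

A 6-joint arm with a two-finger parallel gripper is mounted at the origin on the work surface. World frame = base frame: x ahead of the robot, y to its left, z up, the work surface at z = 0. Lengths are in mm, angles in rad, forces in N, time in s.
With the tool pointing down it reaches from about 300 to 775 mm from the base axis. Payload 14.6 kg.
Tool frame: the origin (TCP) lies on the centre line of the jaws, within the pads' length; the fingertips stand manip.finger_overhang ahead of it and the grasp point (between the pads) lies 11 mm behind it (manip.finger_overhang is the distance from the TCP to the fingertips, in mm); y points along the fingers, x is the direction in which the jaws open and shut, and the axes are right-handed (so a half turn about y gives the same grasp; the last joint's range is limited). The gripper opens to 94 mm and grips with 3 to 60 N. Pads are 16 mm wide; open, the fingers measure 119 mm over their backs; the gripper's body (75 mm by 177 mm) begins 78 mm behind the grasp point.
Start: joints at [1.156, 0.3, 1.521, -0, 1.321, -0.067], TCP at [187.454, 517.059, 213.446] pointing down, gripper open.
Joint ranges: [-3.03, 3.03], [-0.79, 2.21], [0.23, 2.52], [-1.04, 4.18], [0, 3.07], [-2.55, 2.55]. Speed limits (rad/s): [2.22, 2.22, 2.57, 3.14, 3.14, 3.14].

INTERFACE

Orientations are given as [roll, pitch, yaw] about the fixed x, y, z axes, in that order (R = Rz(yaw) Ry(pitch) Rx(roll)).
In Python, from cell import monitor, viewer, ticket, manip gives the robot as it stands.
- The arm moves only by the shell command python3 -m jog 'ROWS' [FORCE]. ROWS is JSON, a list of rows, each an object of numbers: "grip": the finger opening in cm, from 0 to 9.4; "dx", "dy", "dz": the shift along the tool's x, y, z in cm; "spin": the turn about the tool's y in degrees. In form: [{"grip": .., "dx": .., "dy": .., "dz": .., "spin": ..}, ...]. A call has 1 to 20 rows; each row is the pose to reach, as a shift and turn from the pose commanded when the call began, along the tool's axes at that moment; what a row does not reach only later rows make up. A row lasts 1/8 s, in which the tool goes at most 62.5 mm and 10.7 degrees, less where a joint would pass 70% of its speed; a pose out of reach is approached as far as the arm can. A call with a gripper value outside its range is refused whole. The fingers move at their own pace and stop on an object; FORCE is the grip in N (left out, the last holds). Time passes only in rows, so rows that repeat a pose let the fingers close. It gives the time, the measured TCP pose, the force and the opening at its end, in the units of the state.
- monitor.read_state(): the state, without advancing time (a new reading comes with each control period).
- viewer.camera(name): name is "scene" or "top" or "wrist"; returns a dict with "color" (400x640x3 uint8, red, green, blue), "vertical_fov" (degrees; the focal length in pixels is half the picture's height over the tangent of half this angle, whatever the lens; pixels are square), "cx", "cy" (the principal point, pixels), "k1" (the pictures are not rectified: a ray, as slopes to the right and down, at radius r is drawn at 1 + k1 r^2 times it, then the intrinsics apply), "rvec" (rotation vector, rad) and "tvec" (3), from world to camera coordinates, as OpenCV has them. Camera axes: x right, y down, z forward; pixel columns grow to the right and rows downward; lengths in mm; the calibration is good to about 2 mm. A picture is of the moment at which its call begins. There is no depth.
- ticket.sign_off(): hands the job in, once; it reports no verdict.
The state is a dict: "clock": time; "joints": joint angles; "qd": joint speeds; "effort": joint torques, N m; "eef_pos": TCP position; "eef_rot": TCP orientation; "wrist_force": force on the tool from outside, world axes, zero at the start; "moment": the same for the moment, N m; "finger_gap": finger opening in mm.
Only numpy, scipy, OpenCV 4.12 (cv2) and the standard library are available. Lean on these libraries where they do the work, as an engineer would, in place of code of your own. Each camera call takes 0.05 s, during which the arm holds its last target. There are 200 camera calls.

TASK

A shoe heel with a freshly cemented rubber top piece lies in the jaws of one of the two bench locking clamps. Push that clamp's handle down until it snaps over centre and stays locked on the heel by itself, take the hand off and leave it locked for about three seconds, then press the release lever at its tail so that the clamp springs fully open and the heel lies free on its anvil. Leave the empty clamp alone.

Things in the scene. Friction and masses are not known exactly. Their poses are not given: they have to be found in the camera images.
- clamp: The steel bench-mounted locking clamp (locking pliers on a base plate 390 x 64 mm, fixed to the table) that has the heel in its jaws. Origin on the table under the handle's pivot, z up, x from the pivot towards the jaws, -x towards the handle and tail. That pivot is 88 mm high. Anvil (lower jaw) centred at x = +126 mm, 64 mm wide, 66 mm long, flat pale top 30 mm high. The moving parts turn in the clamp's x-z plane.
- heel: Loose wooden heel, D-shaped, 54 mm wide, 54 mm long, 32 mm high, stacked brown wood layers with a black rubber top layer, 90 g; origin at the centre of its underside. It lies on the anvil of this clamp. A second, identical heel lying on the table is not to be used.
- clamp_foot: The round rubber foot, 28 mm across, under the upper jaw, sprung by about 8 N per mm; origin 2 mm above the centre of its underside. It moves down onto the heel as the handle is pushed down, and rises by itself as the clamp opens.
- clamp_handle (a joint): Angle of the upper handle (rad): 0 = fully open, raised 0.80 rad (46 degrees) above level, where a spring holds it; 0.68 = dead centre; 0.80 = locked, level against its stop. Past 0.68 it snaps on to 0.80 and stays; before that it springs back to 0. Pushing takes about 5 to 10 N at 80 mm from the pivot.
- clamp_push (a point): Point on top of the upper handle, a steel bar 26 mm wide and 16 mm thick that reaches 160 mm from the pivot along -x: 125 mm from the pivot, near the end of the bar. Open, it is about 183 mm high and 81 mm behind the pivot; locked, 96 mm high and 125 mm behind. The bar's top is level and 96 mm high all along when locked, so a finger pushed straight down slides along the bar; from the open place of this point it need only come down to between 96 and 101 mm high.
- clamp_release (a joint): Angle of the release lever (rad): 0 = at rest (a light spring returns it), grows as the paddle is pressed down, end stop 0.30. It is a see-saw under the handle; with the clamp locked, pressing it to about 0.2 lifts the handle, through a thin rod, back over dead centre and the clamp springs open by itself (handle back to 0), the handle's end rising up and away from the paddle. Takes about 5 to 8 N.
- clamp_paddle (a point): Centre of the top of the release lever's flat paddle, 45 mm long (x) and 36 mm wide, at the clamp's tail, 208 mm behind the pivot and 48 mm beyond the end of the locked handle; 69 mm high at rest. Pressing it down by about 16 mm releases the clamp; it can go down 22 mm.
- spare_handle (a joint): Handle angle (rad) of the other, identical but empty clamp, which stands roughly parallel to the first, 145 to 210 mm nearer to the robot or farther away; 0 = open. To be left alone.

How it is judged:
By the outcome, as a careful person would: the job done as asked, in the order asked, and still so for the second after the job is handed in, with the robot touching nothing.
It also fails if it takes over 42 s, if anything falls off the work surface, if the arm or the gripper's body presses on something with over 40 N, if the wrist force passes 120 N, or if a joint passes its speed limit or range.

## Working session

There is one attempt and no reset: what is moved stays moved. The work goes in short steps, Python scripts to look and compute and a shell command to move; the robot and the scene stay as the last step left them, time stands still between calls to the robot, and variables do not carry over. Pictures are saved under pics/ and viewed, about 8 in all and at most 12, crops included, and the job is handed in when it is done.

```bash
mkdir -p pics; ls
cat > h.py <<'E'
import numpy as np, cv2, json
from cell import monitor, viewer, ticket, manip
def K(c):
    f=c["color"].shape[0]/2/np.tan(np.radians(c["vertical_fov"])/2)
    return np.array([[f,0,c["cx"]],[0,f,c["cy"]],[0,0,1.]]), np.array([c["k1"],0,0,0,0.])
def snap(n,fn):
    c=viewer.camera(n); cv2.imwrite("pics/"+fn,c["color"][:,:,::-1])
    json.dump({k:(np.array(v).tolist()) for k,v in c.items() if k!="color"},open("pics/"+fn+".json","w")); return c
def load(fn):
    c=json.load(open("pics/"+fn+".json")); c["color"]=cv2.imread("pics/"+fn)[:,:,::-1]; return c
def ray(c,px):
    k,d=K(c); u=cv2.undistortPoints(np.array(px,float).reshape(-1,1,2),k,d,None,None).reshape(-1,2)
    R=cv2.Rodrigues(np.array(c["rvec"],float))[0]; o=-R.T@np.array(c["tvec"],float).ravel()
    return o,np.c_[u,np.ones(len(u))]@R
def atz(c,px,z):
    o,d=ray(c,px); z=np.broadcast_to(z,len(d)); return o+d*((z-o[2])/d[:,2])[:,None]
def proj(c,P):
    k,d=K(c); return cv2.projectPoints(np.array(P,float).reshape(-1,1,3),np.array(c["rvec"],float),np.array(c["tvec"],float),k,d)[0].reshape(-1,2)
def tri(c1,p1,c2,p2):
    o1,d1=ray(c1,[p1]);o2,d2=ray(c2,[p2]);d1,d2=d1[0],d2[0]
    s=np.linalg.lstsq(np.c_[d1,-d2],o2-o1,rcond=None)[0]
    a,b=o1+s[0]*d1,o2+s[1]*d2; return (a+b)/2,np.linalg.norm(a-b)
E
python3 - <<'E'
from h import *
a=snap("scene","s1.png");b=snap("top","t1.png")
s=monitor.read_state();print({k:np.round(v,3) for k,v in s.items()}, manip.finger_overhang)
for c in(a,b):print(c["vertical_fov"],c["cx"],c["cy"],c["k1"],ray(c,[[320,200]]))
E
```

```text
pics
{'clock': np.float64(0.1), 'joints': array([ 1.156,  0.3  ,  1.521, -0.   ,  1.321, -0.067]), 'qd': array([-0.002, -0.002, -0.001,  0.   ,  0.001, -0.001]), 'effort': array([ 1.0000e-03, -5.3264e+01, -3.5328e+01,  7.1000e-02,  2.3000e-02,
       -0.0000e+00]), 'eef_pos': array([187.383, 516.856, 212.947]), 'eef_rot': array([-1.571e+00,  1.000e-03,  1.223e+00]), 'wrist_force': array([ 0.22 ,  0.074, -0.267]), 'moment': array([ 0.003, -0.041,  0.054]), 'finger_gap': np.float64(93.961)} 8.0
54.07655055241503 317.1571981629246 207.21764211716433 -0.027851191436005392 (array([852.6438222 , 420.40467637, 675.36396607]), array([[-0.40873438, -0.55461607, -0.72507178]]))
42.37794726832632 313.9647699048142 196.96879376228478 -0.07707229214092831 (array([428.5741497 , -19.1005024 , 959.50909211]), array([[ 0.11875726, -0.00893134, -0.99296944]]))
```

View pics/s1.png

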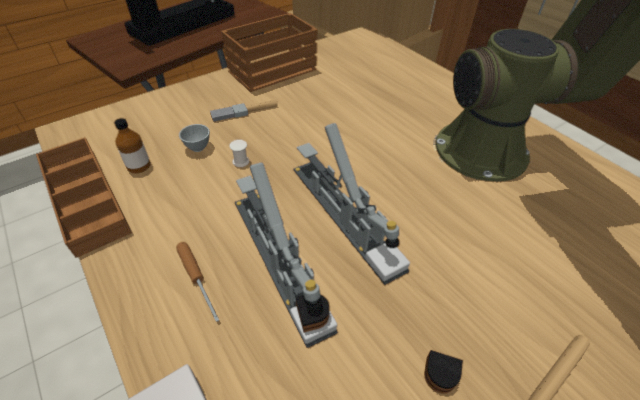

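View pics/t1.png

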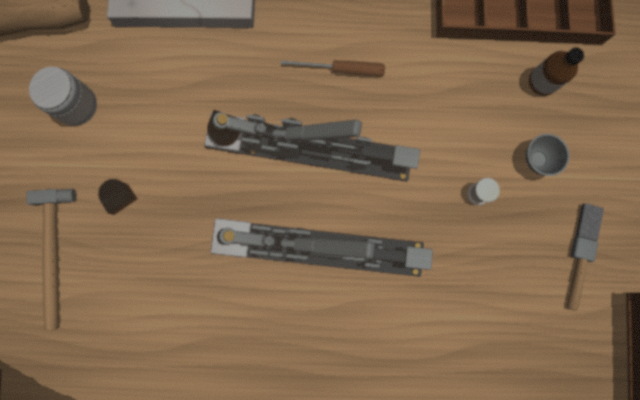

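The scene picture shows the heel in the farther clamp: jaws near (312,310), handle end (262,168), paddle (248,184). In the top picture its heel is at (224,128), handle end at (359,128) and paddle at (406,157). The empty clamp is the nearer one. I'll zoom in to get better pixel positions.

Run:
```python
import cv2,numpy as np
a=cv2.imread("pics/s1.png")[155:345,225:345];b=cv2.imread("pics/t1.png")[100:190,195:430]
a=cv2.resize(a,None,fx=3,fy=3,interpolation=2);b=cv2.resize(b,None,fx=1.8,fy=1.8,interpolation=2)
o=np.zeros((570,800,3),np.uint8);o[:,:360]=a;o[:b.shape[0],365:365+b.shape[1]]=b
o=np.clip(o*1.6,0,255).astype(np.uint8)
cv2.imwrite("pics/c1.png",o)
```

```text
(no output)
```

View pics/c1.png

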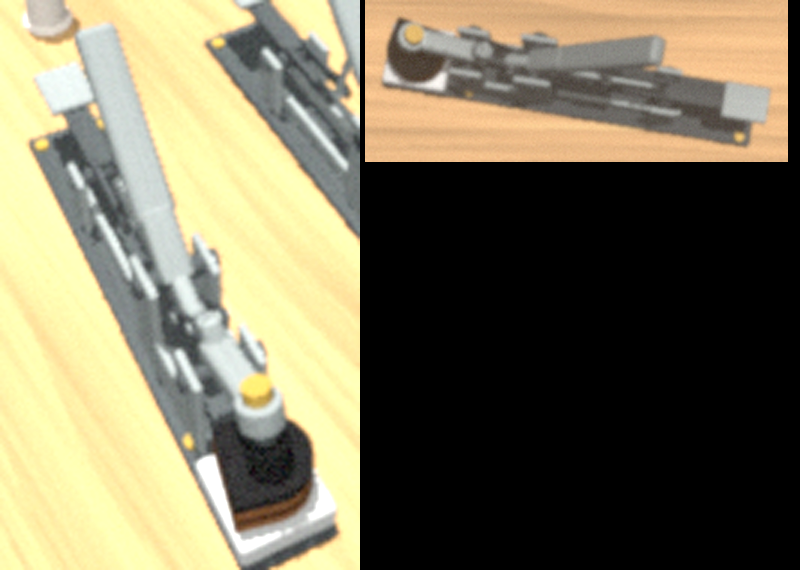

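```bash
cat > m.py <<'E'
from h import *
S=lambda u,v:(225+u/3,155+v/3)
T=lambda u,v:(195+(u-365)/1.8,100+v/1.8)
a=load("s1.png");b=load("t1.png")
for n,p,q in [("paddle",S(64,88),T(746,103)),("pad tail corners",S(37,74),T(768,122)),("hend",S(96,29),T(657,50)),("knob",S(257,381),T(413,34)),("screw tail",S(42,144),T(740,136)),("screw jaw",S(188,440),T(469,94))]:
    print(n,np.round(tri(a,p,b,q)[0],1),round(tri(a,p,b,q)[1],1))
E
python3 m.py
```

```text
paddle [ 615.6 -179.    64.7] 0.3
pad tail corners [ 610.4 -211.3   47.9] 24.3
hend [629.4 -79.1 202.3] 1.6
knob [661.  140.3 124.8] 0.4
screw tail [ 613.8 -199.   -19.2] 40.1
screw jaw [655.1  91.1 -22.6] 45.9
```

```bash
cat > go.py <<'E'
import sys
from h import *
from scipy.spatial.transform import Rotation as R
# target TCP world pos + yaw -> jog numbers
s=monitor.read_state();t=np.array(list(map(float,sys.argv[1:4])));yaw=float(sys.argv[4])
M=R.from_euler("xyz",s["eef_rot"]).as_matrix()
print("clock",s["clock"],"pos",s["eef_pos"].round(1) if hasattr(s["eef_pos"],"round") else s["eef_pos"],"F",np.round(s["wrist_force"],1))
N=R.from_euler("xyz",[-np.pi/2,0,yaw]).as_matrix()
print("d(cm)",np.round(M.T@(t-s["eef_pos"])/10,2),"rotvec tool deg",np.degrees(R.from_matrix(M.T@N).as_rotvec()).round(2))
E
python3 go.py 633.5 -53.2 250 -0.141
```

```text
clock 0.1 pos [187.4 516.9 212.9] F [ 0.2  0.1 -0.3]
d(cm) [-38.39  -3.67 -61.37] rotvec tool deg [ 4.000e-02  7.815e+01 -5.000e-02]
```

```bash
python3 -m jog '[{"grip":0,"dy":-5.5},{"grip":0,"dx":-3,"dy":-5.5,"dz":-5,"spin":10},{"grip":0,"dx":-38.4,"dy":-5.5,"dz":-61.4,"spin":78},{"grip":0,"dx":-38.4,"dy":-5.5,"dz":-61.4,"spin":78},{"grip":0,"dx":-38.4,"dy":-5.5,"dz":-61.4,"spin":78},{"grip":0,"dx":-38.4,"dy":-5.5,"dz":-61.4,"spin":78},{"grip":0,"dx":-38.4,"dy":-5.5,"dz":-61.4,"spin":78},{"grip":0,"dx":-38.4,"dy":-5.5,"dz":-61.4,"spin":78},{"grip":0,"dx":-38.4,"dy":-5.5,"dz":-61.4,"spin":78},{"grip":0,"dx":-38.4,"dy":-5.5,"dz":-61.4,"spin":78},{"grip":0,"dx":-38.4,"dy":-5.5,"dz":-61.4,"spin":78},{"grip":0,"dx":-38.4,"dy":-5.5,"dz":-61.4,"spin":78},{"grip":0,"dx":-38.4,"dy":-5.5,"dz":-61.4,"spin":78},{"grip":0,"dx":-38.4,"dy":-5.5,"dz":-61.4,"spin":78},{"grip":0,"dx":-38.4,"dy":-5.5,"dz":-61.4,"spin":78},{"grip":0,"dx":-38.4,"dy":-5.5,"dz":-61.4,"spin":78},{"grip":0,"dx":-38.4,"dy":-5.5,"dz":-61.4,"spin":78},{"grip":0,"dx":-38.4,"dy":-5.5,"dz":-61.4,"spin":78}]'
python3 - <<'E'
from h import *
s=snap("scene","s2.png");w=snap("wrist","w2.png")
st=monitor.read_state();p=np.array(st["eef_pos"]);print(st["joints"])
piv=np.array([644.9,27,0]);u=np.array([.1408,.990,0])
im=[]
for c,z in((s,1),(w,1)):
    i=c["color"][:,:,::-1].copy()
    for P,col in((piv-81*u+[0,0,183],(0,0,255)),(piv-208*u+[0,0,69],(255,0,255)),(p-[0,0,8],(0,255,0))):
        q=proj(c,P)[0].round().astype(int);print(q);cv2.circle(i,tuple(map(int,q)),2,col,-1)
    im.append(i)
a=cv2.resize(im[0][60:360,140:400],None,fx=1.9,fy=1.9)
b=cv2.resize(im[1],(300,188));o=np.zeros((570,800,3),np.uint8);o[:570,:494]=a;o[:188,500:]=b
cv2.imwrite("pics/c2.png",o)
E
```

```text
[ 1.15639217e+00  3.00263401e-01  1.52132431e+00 -7.96760580e-06
  1.32070405e+00 -6.66082134e-02]
[263 181]
[246 183]
[722 274]
[ 68 601]
[ 44 531]
[322 236]validation failed for argument at $[0]...
```

View pics/c2.png

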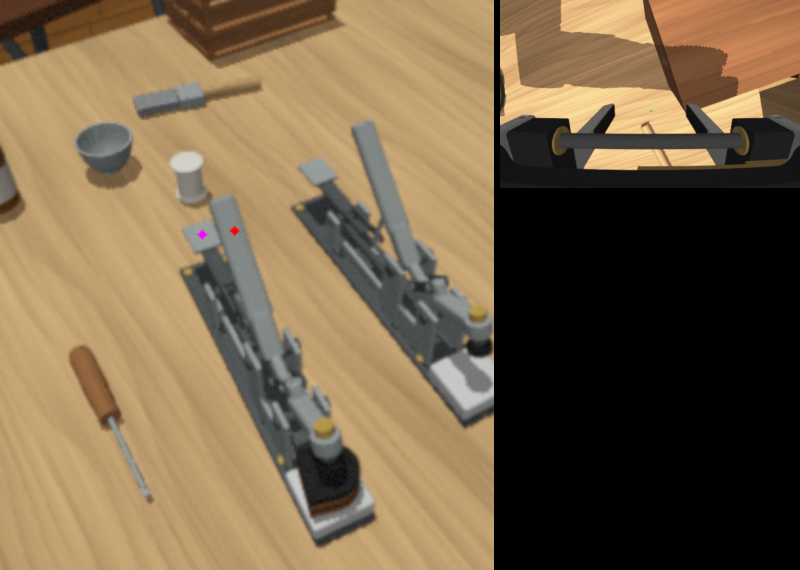

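The move was refused, probably because every row needs all five keys, so the arm hasn't moved. In the picture, my model's push point lands on the bar centre and the paddle point on the paddle, so the estimate holds.

```bash
python3 -m jog '[{"grip":0,"dx":0,"dy":-5.5,"dz":0,"spin":0},{"grip":0,"dx":-3,"dy":-5.5,"dz":-5,"spin":10},{"grip":0,"dx":-38.4,"dy":-5.5,"dz":-61.4,"spin":78},{"grip":0,"dx":-38.4,"dy":-5.5,"dz":-61.4,"spin":78},{"grip":0,"dx":-38.4,"dy":-5.5,"dz":-61.4,"spin":78},{"grip":0,"dx":-38.4,"dy":-5.5,"dz":-61.4,"spin":78},{"grip":0,"dx":-38.4,"dy":-5.5,"dz":-61.4,"spin":78},{"grip":0,"dx":-38.4,"dy":-5.5,"dz":-61.4,"spin":78},{"grip":0,"dx":-38.4,"dy":-5.5,"dz":-61.4,"spin":78},{"grip":0,"dx":-38.4,"dy":-5.5,"dz":-61.4,"spin":78},{"grip":0,"dx":-38.4,"dy":-5.5,"dz":-61.4,"spin":78},{"grip":0,"dx":-38.4,"dy":-5.5,"dz":-61.4,"spin":78},{"grip":0,"dx":-38.4,"dy":-5.5,"dz":-61.4,"spin":78},{"grip":0,"dx":-38.4,"dy":-5.5,"dz":-61.4,"spin":78},{"grip":0,"dx":-38.4,"dy":-5.5,"dz":-61.4,"spin":78},{"grip":0,"dx":-38.4,"dy":-5.5,"dz":-61.4,"spin":78},{"grip":0,"dx":-38.4,"dy":-5.5,"dz":-61.4,"spin":78},{"grip":0,"dx":-38.4,"dy":-5.5,"dz":-61.4,"spin":78}]'
cat > look.py <<'E'
import sys
from h import *
n=sys.argv[1]
s=snap("scene",f"s{n}.png");w=snap("top",f"t{n}.png")
st=monitor.read_state();p=np.array(st["eef_pos"])
piv=np.array([644.9,27,0]);u=np.array([.1408,.990,0])
im=[]
for c in(s,w):
    i=c["color"][:,:,::-1].copy()
    for P,col in((piv-81*u+[0,0,183],(0,0,255)),(piv-208*u+[0,0,69],(255,0,255)),(p-[0,0,8],(0,255,0))):
        q=proj(c,P)[0].round().astype(int);cv2.circle(i,tuple(map(int,q)),1,col,-1)
    im.append(i)
a=cv2.resize(im[0][120:345,200:400],None,fx=2.2,fy=2.2)
b=cv2.resize(im[1][80:280,200:440],None,fx=1.5,fy=1.5);o=np.zeros((570,800,3),np.uint8);o[:495,:440]=a;o[:300,440:]=b
cv2.imwrite(f"pics/c{n}.png",np.clip(o*1.3,0,255).astype(np.uint8))
E
python3 look.py 3;python3 go.py 633.5 -53.2 250 -0.141
```

```text
clock: 2.45
eef_pos: [633.7, -52.8, 268.7]
eef_rot: [-1.571, -0.0, -0.138]
wrist_force: [0.1, 0.5, 0.6]
finger_gap: 0.8
clock 2.55 pos [633.7 -53.  268.6] F [ 0.8 -0.3  0.3]
d(cm) [-0.02  1.86 -0.02] rotvec tool deg [0.   0.17 0.01]
```

View pics/c3.png

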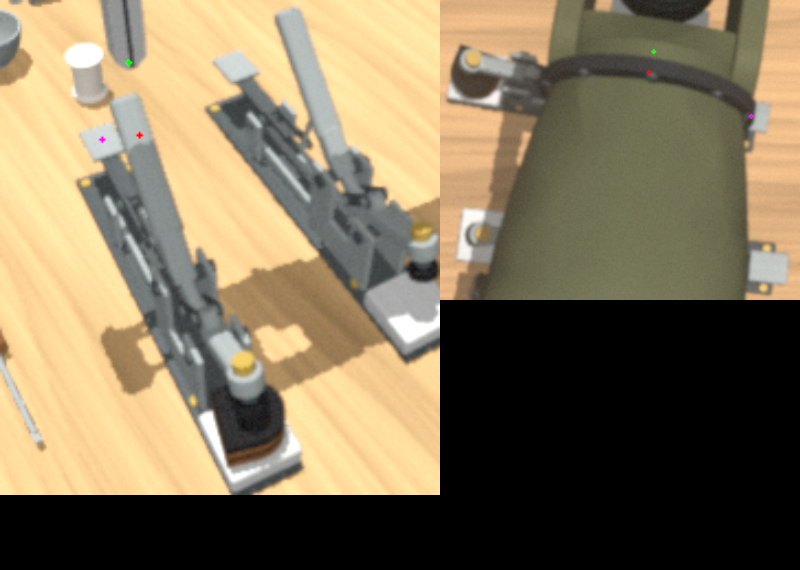

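In the scene crop the fingertip is at (128,64), above the bar, and the model's push and paddle points still lie on the metal. Next is the push down.

```bash
python3 -m jog '[{"grip":0,"dx":0,"dy":4,"dz":0,"spin":0},{"grip":0,"dx":0,"dy":6,"dz":0,"spin":0},{"grip":0,"dx":0,"dy":7.5,"dz":0,"spin":0},{"grip":0,"dx":0,"dy":8.5,"dz":0,"spin":0},{"grip":0,"dx":0,"dy":9.5,"dz":0,"spin":0},{"grip":0,"dx":0,"dy":10.5,"dz":0,"spin":0},{"grip":0,"dx":0,"dy":11.5,"dz":0,"spin":0},{"grip":0,"dx":0,"dy":12.5,"dz":0,"spin":0}]'
python3 -m jog '[{"grip":0,"dx":0,"dy":0.8,"dz":0,"spin":0},{"grip":0,"dx":0,"dy":1.6,"dz":0,"spin":0},{"grip":0,"dx":0,"dy":2.4,"dz":0,"spin":0},{"grip":0,"dx":0,"dy":3.1,"dz":0,"spin":0},{"grip":0,"dx":0,"dy":3.7,"dz":0,"spin":0},{"grip":0,"dx":0,"dy":3.7,"dz":0,"spin":0}]'
```

```text
clock: 3.55
eef_pos: [634.0, -53.1, 143.1]
eef_rot: [-1.571, -0.001, -0.138]
wrist_force: [0.4, 1.7, 4.3]
finger_gap: 0.4
clock: 4.3
eef_pos: [633.5, -53.2, 105.7]
eef_rot: [-1.571, 0.001, -0.138]
wrist_force: [-0.3, 0.9, -0.1]
finger_gap: 0.5
```

```bash
python3 -m jog '[{"grip":0,"dx":0,"dy":-3,"dz":0,"spin":0},{"grip":0,"dx":0,"dy":-6,"dz":0,"spin":0},{"grip":0,"dx":0,"dy":-6,"dz":-5,"spin":0},{"grip":0,"dx":0,"dy":-6,"dz":-10,"spin":0},{"grip":0,"dx":0,"dy":-6,"dz":-12.8,"spin":0},{"grip":0,"dx":0,"dy":-6,"dz":-12.8,"spin":0}]'
python3 look.py 4;python3 go.py 615.4 -180 100 -0.141
```

```text
clock: 5.05
eef_pos: [615.8, -181.7, 166.6]
eef_rot: [-1.571, -0.0, -0.141]
wrist_force: [0.3, 0.5, -0.0]
finger_gap: -0.0
clock 5.15 pos [ 616.3 -179.5  166.5] F [0.  0.6 0.2]
d(cm) [-0.08  6.65 -0.06] rotvec tool deg [-0.01  0.15  0.01]
```

View pics/c4.png

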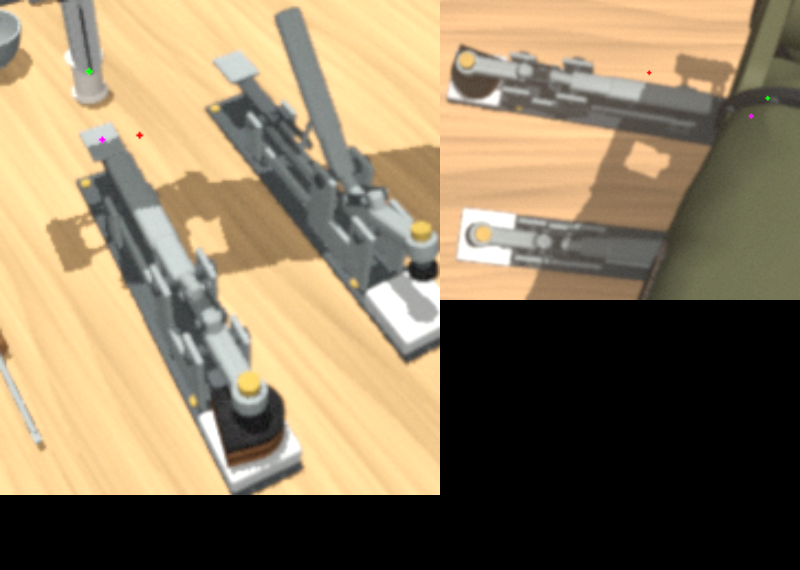

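The handle is locked level: the bar ends beside the paddle at crop (130,180), and the foot is down on the heel. The fingertip is over the paddle. I'll wait until about 3 s after hand-off, then press.

```bash
python3 -m jog '[{"grip":0,"dx":0,"dy":0,"dz":0,"spin":0},{"grip":0,"dx":0,"dy":0,"dz":0,"spin":0},{"grip":0,"dx":0,"dy":0,"dz":0,"spin":0},{"grip":0,"dx":0,"dy":0,"dz":0,"spin":0},{"grip":0,"dx":0,"dy":0,"dz":0,"spin":0},{"grip":0,"dx":0,"dy":0,"dz":0,"spin":0},{"grip":0,"dx":0,"dy":0,"dz":0,"spin":0},{"grip":0,"dx":0,"dy":0,"dz":0,"spin":0},{"grip":0,"dx":0,"dy":0,"dz":0,"spin":0},{"grip":0,"dx":0,"dy":0,"dz":0,"spin":0},{"grip":0,"dx":0,"dy":0,"dz":0,"spin":0},{"grip":0,"dx":0,"dy":0,"dz":0,"spin":0},{"grip":0,"dx":0,"dy":4,"dz":0,"spin":0},{"grip":0,"dx":0,"dy":7,"dz":0,"spin":0},{"grip":0,"dx":0,"dy":8.3,"dz":0,"spin":0},{"grip":0,"dx":0,"dy":8.3,"dz":0,"spin":0}]'
python3 -m jog '[{"grip":0,"dx":0,"dy":0.7,"dz":0,"spin":0},{"grip":0,"dx":0,"dy":1.2,"dz":0,"spin":0},{"grip":0,"dx":0,"dy":1.6,"dz":0,"spin":0}]'
python3 -m jog '[{"grip":0,"dx":0,"dy":0.4,"dz":0,"spin":0},{"grip":0,"dx":0,"dy":0.8,"dz":0,"spin":0},{"grip":0,"dx":0,"dy":0.9,"dz":0,"spin":0},{"grip":0,"dx":0,"dy":0.9,"dz":0,"spin":0}]'
python3 look.py 5
```

```text
clock: 7.15
eef_pos: [616.1, -180.0, 83.3]
eef_rot: [-1.571, 0.001, -0.138]
wrist_force: [0.7, -0.0, -0.1]
finger_gap: 0.4
clock: 7.52
eef_pos: [616.8, -180.9, 68.7]
eef_rot: [-1.572, -0.002, -0.138]
wrist_force: [-1.2, -4.8, 5.4]
finger_gap: 0.7
clock: 8.02
eef_pos: [616.1, -179.9, 58.4]
eef_rot: [-1.571, 0.0, -0.138]
wrist_force: [-0.9, -3.7, 1.4]
finger_gap: 0.7
```

View pics/c5.png

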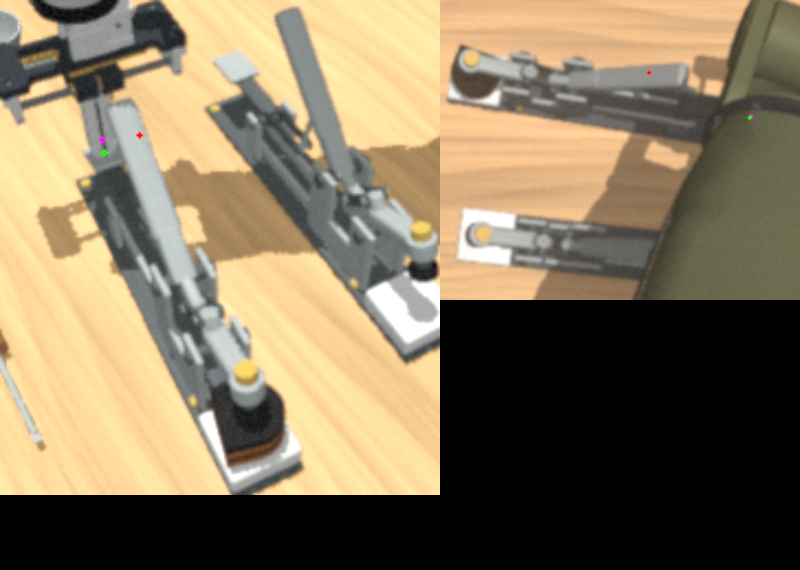

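The clamp has sprung open: the bar end is at crop (125,105), against (127,98) when fully open, so it may still be rising. I'll lift off and back away towards the tail.

```bash
python3 -m jog '[{"grip":0,"dx":0,"dy":-3,"dz":0,"spin":0},{"grip":0,"dx":0,"dy":-7,"dz":-2,"spin":0},{"grip":0,"dx":0,"dy":-12,"dz":-6,"spin":0},{"grip":0,"dx":0,"dy":-17,"dz":-12,"spin":0},{"grip":0,"dx":0,"dy":-20,"dz":-17,"spin":0},{"grip":0,"dx":0,"dy":-20,"dz":-17,"spin":0},{"grip":0,"dx":0,"dy":-20,"dz":-17,"spin":0},{"grip":0,"dx":0,"dy":-20,"dz":-17,"spin":0}]'
python3 look.py 6
```

```text
clock: 9.12
eef_pos: [593.0, -346.8, 257.0]
eef_rot: [-1.57, 0.002, -0.137]
wrist_force: [-0.0, -0.0, 0.3]
finger_gap: 0.6
```

View pics/c6.png

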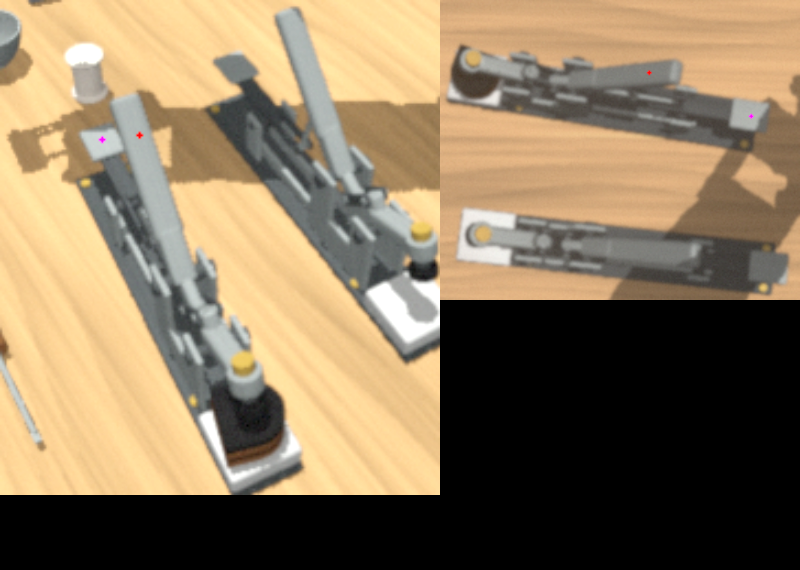

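The handle is back at its start position, with the bar end at (127,98) in both the first and last crops. The paddle is at rest, the heel is still on the anvil, the spare clamp hasn't changed, and the arm is clear.

```bash
python3 -c "
from cell import ticket;print(ticket.sign_off())"
```

```text
the job is handed in; nothing more can be done
None
```

The job is done and handed in at about 9 s of robot time, out of the 42 s allowed. I pushed the heel clamp's handle down with closed fingertips until it snapped over centre. I then took the hand off and left it locked for about 3 s before pressing the tail paddle, and the clamp sprang fully open.

- **Locked:** with the hand off, the picture showed the handle level and the foot down on the heel. The wrist force had dropped to about 0 N after the snap.
- **Open:** after I backed away, the handle end was back at its starting pixel position and the paddle was at rest. The heel lay on its anvil with the foot raised, and the empty clamp had not moved.
- **Forces:** the highest I saw were about 5 N vertical and 7 N in total, read only at the end of each move.
- **Disagreements:** the first move was refused because its rows left out some keys, and nothing moved. My measured paddle and handle-end heights came out 4 to 6 mm below the given ones, with no effect on the job.

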